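# Put the objective away in the storage pot and close its lid

### The arm

A 6-joint arm with a two-finger parallel gripper is mounted at the origin on the work surface. World frame = base frame: x ahead of the robot, y to its left, z up, the work surface at z = 0. Lengths are in m, angles in degrees, forces in N, time in s.
With the tool pointing down it reaches from about 0.275 to 0.725 m from the base axis. Payload 5.6 kg.
Tool frame: the origin (TCP) lies on the centre line of the jaws, within the pads' length; the fingertips stand bot.tip_reach ahead of it and the grasp point (between the pads) lies 6 mm ahead of it (bot.tip_reach is the distance from the TCP to the fingertips, in m); z points along the fingers, y is the line along which they close (so a half turn about z gives the same grasp; the last joint's range is limited). The gripper opens to 85 mm and grips with 20 to 120 N. Pads are 22 mm wide; open, the fingers measure 114 mm over their backs; the gripper's body (76 mm by 85 mm) begins 54 mm behind the grasp point. The pads swing forward as they close: fully open they stand 13 mm farther back than shut.
Start: joints at [92.223, 14.616, 6.199, 0, -81.583, -16.306], TCP at [0.134, 0.533, 0.256] pointing down, gripper open.
Joint ranges: [-168.99, 168.99], [-69.2, 112.95], [-62.41, 85.93], [-164.36, 98.24], [-168.68, -3.75], [-174.98, 174.98]. Speed limits (degrees/s): [147.25, 147.25, 180, 180, 180, 180].

### API

Orientations are given as a 3x3 rotation matrix whose columns are the frame's x, y, z axes.
In Python, from station import bot gives the robot as it stands.
- The arm moves only by the shell command python3 -m pendant 'ROWS'. ROWS is JSON, a list that holds one entry, the list of rows, each a list of 7 numbers: the finger opening in cm, from 0 to 8.54, then the shift along the tool's x, y, z in cm, then the turn, a rotation vector about the tool's x, y, z in rad. In form: [[[fingers, x, y, z, rx, ry, rz], ...]]. A call has exactly 8 rows; each row is the pose to reach, as a shift and turn from the pose commanded when the call began, along the tool's axes at that moment; what a row does not reach only later rows make up. A row lasts 1/8 s, in which the tool goes at most 62.5 mm and 10.7 degrees, less where a joint would pass 70% of its speed; a pose out of reach is approached as far as the arm can. A call with a gripper value outside its range is refused whole. The fingers move at their own pace and stop on an object; the grip force is fixed at half the most. Time passes only in rows, so rows that repeat a pose let the fingers close, or fill a call up. It gives the time, the measured TCP pose, the force, the opening and the grip force at its end, in the units of the state.
- bot.get_obs(): the state, without advancing time (a new reading comes with each control period).
- bot.capture(name): name is "scene" or "side" or "wrist"; returns a dict with "color" (420x560x3 uint8, blue, green, red), "intrinsics" (3x3 intrinsics, pixels), "cam_to_world" (4x4, takes a point from camera to world coordinates); the wrist camera has in their place "tool_from_camera" (4x4, takes a point from camera to tool coordinates, whose origin is the TCP and whose axes are the flange's). Camera axes: x right, y up, looking along -z (the intrinsics and any distortion apply to the point x, -y, -z); pixel columns grow to the right and rows downward; lengths in m; the calibration is good to about 2 mm. A picture is of the moment at which its call begins: read the wrist's pose just before it. There is no depth.
- bot.hand_in(): hands the job in; it is judged then, once.
The state is a dict: "time": time; "qpos": joint angles; "dq": joint speeds; "effort": joint torques, N m; "position": TCP position; "ee_rot": TCP orientation; "force": force on the tool from outside, world axes, zero at the start; "wrist_torque": the same for the moment, N m; "gripper_width": opening from 0.0 (shut) to 1.0 (fully open); "finger_force": force on a finger pad.
Only numpy, scipy, OpenCV 4.12 (cv2) and the standard library are available. Lean on these libraries where they do the work, as an engineer would, in place of code of your own. Each camera call takes 0.05 s, during which the arm holds its last target. There are 200 camera calls.

### The job

Put the objective away in the tall storage pot: lift the pot's lid off and lay it flat, knob up, in the steel tray, then take the objective from its V-block and stand it upright in the middle of the pot, lens end up, and finally put the lid back so that it sits fully seated and level on the rim. The optics are delicate, so set things down rather than dropping them or knocking them over, and leave the pot, the tray and everything else where they are.

Things in the scene. Friction and masses are not known exactly. Their poses are not given: they have to be found in the camera images.
- pot: The tall storage pot: an open round aluminium pot, outside diameter 146 mm, bore 136 mm (wall 5 mm), 96 mm tall, floor 5 mm thick, a thin black band near its foot and a small round humidity dial on its side; 0.9 kg, loose on the breadboard. Origin: centre of its underside (on the breadboard), z up. The flat rim is 96 mm above the origin.
- lid: Loose lid, on the tall pot at the start: aluminium plate 150 mm across, z = 6 to 12 mm; under it a black chamfered ring 130 mm across, 5 mm thick, 6 mm deep, 3 mm clear of the bore all round; on top a round black knob 30 mm across, z = 14 to 42 mm. 0.35 kg. Origin: centre of the ring's underside, z up. Seated, it is 90 mm above the pot's origin; on a flat floor it rests on the ring. No catch.
- lid_knob (a point): Centre of the lid's knob, 30 mm above the lid's origin along its z. The knob stands clear all round and may be pinched from above in any direction.
- tray: Square stainless-steel instrument tray, 190 x 190 mm outside, walls 3 mm thick and 18 mm high, floor 3 mm thick, empty at the start. 0.6 kg, loose. Origin: centre of its underside, z up, x and y along its sides.
- vblock: Low dark steel V-block fixed to the breadboard: foot 66 mm across the groove, 46 mm along it, 8 mm high; above that only 36 mm wide, a little narrower than the objective's barrel, up to 26 mm. Origin: centre of its underside. The groove runs along its x axis; the objective in it has its axis 40 mm above the breadboard and rests on it from about its z = 12 to 58 mm.
- objective: Microscope objective, loose steel barrel 86 mm long, 0.3 kg. Origin: centre of the flat end of its brass thread; z runs along it to the lens end. Thread 32 mm across, z = 0 to 9 mm; barrel 40 mm across, z = 10 to 78 mm, black band near the thread; dark cone to 30 mm across at z = 86 mm. Starts lying in the V-block, lens end to the left (+y) within 35 degrees. Can stand on its thread end.
- objective_lens_end (a point): Centre of the objective's lens end, 86 mm from its origin along its z.
- mat: Thin grey rubber mat 100 x 100 x 3 mm, fixed on the breadboard, kept clear: a free place to put something down. Origin: centre of its underside.
- breadboard: Black optical breadboard 580 x 1300 x 12 mm with a grid of small holes (look only), fixed on the bench. Origin: centre of its underside, at height 0. Its flat top, on which everything stands, is at height 12 mm.
- squat_pot: Bystander: a smaller closed aluminium pot with its own lid on, 94 mm across and 71 mm tall over its knob. Origin: centre of its underside. Leave it alone.
- cleaner: Bystander: amber lens-cleaner bottle, 48 mm in diameter, 115 mm tall. Origin: centre of its underside.
- tissue_box: Bystander: cardboard lens-tissue box 85 x 50 x 26 mm (a tuft of paper to 37 mm), lying between the V-block and the mat. Origin: centre of its underside.
- post: Bystander: steel optical post in its holder, 43 mm across the foot, 103 mm tall. Origin: centre of its underside.
- lens_mount: Bystander: square lens mount (56 mm) on a post, 121 mm tall. Origin: centre of its underside.
- ball_driver: Bystander: ball-end hex driver, 190 mm long, lying on the breadboard. Origin: centre of its underside.
- keypad: Bystander: grey hand keypad 100 x 75 x 22 mm. Origin: centre of its underside.
Not all that is in view belongs to the job. What is shaped like the lid but turquoise is not meant.

How it is judged:
By the outcome, as a careful person would: the job done as asked, in the order asked, and still so for the second after the job is handed in, with the robot touching nothing.
It also fails if it takes over 72 s, if anything falls off the work surface, if the arm or the gripper's body presses on something with over 40 N, if the wrist force passes 120 N, or if a joint passes its speed limit or range.

## Working session

There is one attempt and no reset: what is moved stays moved. The work goes in short steps, Python scripts to look and compute and a shell command to move; the robot and the scene stay as the last step left them, time stands still between calls to the robot, and variables do not carry over. Pictures are saved under pics/ and viewed, at most 10 in all, crops included, and the job is handed in when it is done.

```bash
ls; mkdir -p pics; python3 - <<'E'
from station import bot
import cv2,numpy as np,json
o=bot.get_obs();print({k:np.round(v,3).tolist() for k,v in o.items()},bot.tip_reach)
for n in["scene","side"]:
    c=bot.capture(n);cv2.imwrite(f"pics/{n}0.png",c["color"]);print(n,np.round(c["intrinsics"],2).tolist(),np.round(c["cam_to_world"],4).tolist(),[k for k in c])
    np.savez(f"{n}0.npz",**{k:v for k,v in c.items() if isinstance(v,np.ndarray)})
E
```

```text
pics
{'time': 0.0, 'qpos': [92.223, 14.652, 6.128, -0.027, -81.585, -16.306], 'dq': [-0.048, -0.055, -0.059, -0.034, -0.085, 0.027], 'effort': [-0.002, -38.663, 23.794, 5.365, -0.006, 0.0], 'position': [0.134, 0.533, 0.255], 'ee_rot': [[0.97, -0.243, -0.0], [-0.243, -0.97, -0.002], [0.0, 0.002, -1.0]], 'force': [-0.183, 0.006, 0.104], 'wrist_torque': [0.022, 0.004, 0.022], 'finger_force': 0.0, 'gripper_width': 0.999} 0.025
scene [[442.48, 0.0, 283.07], [0.0, 442.48, 209.77], [0.0, 0.0, 1.0]] [[0.5685, -0.4974, 0.6553, 1.2734], [0.8225, 0.3279, -0.4647, -0.5478], [0.0163, 0.8032, 0.5956, 0.8516], [0.0, 0.0, 0.0, 1.0]] ['color', 'intrinsics', 'cam_to_world']
side [[413.71, 0.0, 281.58], [0.0, 413.71, 212.28], [0.0, 0.0, 1.0]] [[0.8755, 0.2741, -0.3979, 0.0925], [-0.4832, 0.4945, -0.7225, -0.6934], [-0.0013, 0.8248, 0.5654, 0.6423], [0.0, 0.0, 0.0, 1.0]] ['color', 'intrinsics', 'cam_to_world']
```

View pics/scene0.png

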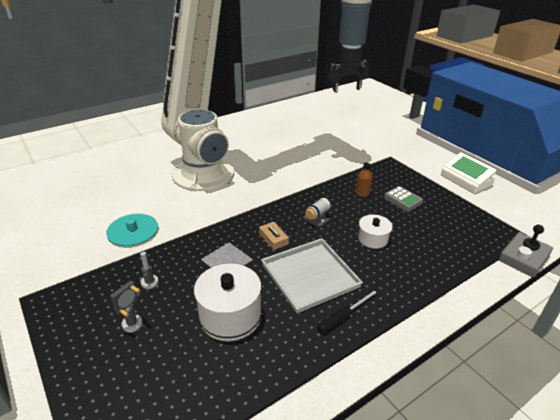

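View pics/side0.png

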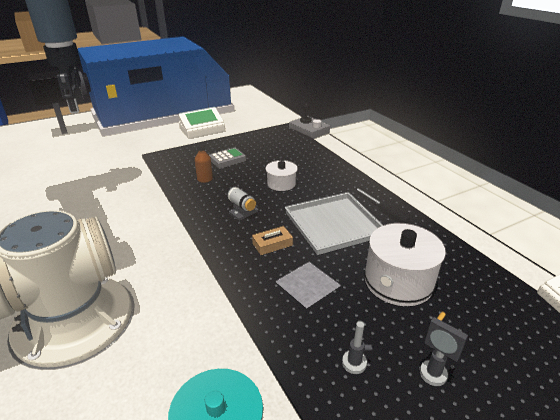

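The scene view shows the pot knob at (228,282), the tray centred near (311,273) and the objective at (317,211) with its brass thread at (311,214). The side view has the knob at (408,239), the tray near (334,220), the objective at (241,200) with thread at (248,204), and the mat at (308,283).

```bash
cat > h.py <<'E'
import numpy as np,cv2
from station import bot
def ray(K,T,p):
    d=np.linalg.inv(K)@[p[0],p[1],1.];d=T[:3,:3]@(d*[1,-1,-1]);return T[:3,3],d/np.linalg.norm(d)
def onz(K,T,p,z):
    o,d=ray(K,T,p);return o+d*(z-o[2])/d[2]
def tri(rs):
    A=sum(np.eye(3)-np.outer(d,d) for o,d in rs);b=sum((np.eye(3)-np.outer(d,d))@o for o,d in rs)
    return np.linalg.solve(A,b)
def load(n):
    c=np.load(n);return c["color"],c["intrinsics"],c["cam_to_world"]
def wrist(name):
    o=bot.get_obs();c=bot.capture("wrist");T=np.eye(4);T[:3,:3]=o["ee_rot"];T[:3,3]=o["position"]
    T=T@c["tool_from_camera"];cv2.imwrite(f"pics/{name}.png",c["color"])
    np.savez(name+".npz",color=c["color"],intrinsics=c["intrinsics"],cam_to_world=T);return c["color"],c["intrinsics"],T
def fixed(n,name):
    c=bot.capture(n);cv2.imwrite(f"pics/{name}.png",c["color"]);np.savez(name+".npz",**c);return c["color"],c["intrinsics"],c["cam_to_world"]
E
python3 - <<'E'
from h import *
S,K1,T1=load("scene0.npz");D,K2,T2=load("side0.npz")
def blob(im,box,f):
    x0,y0,x1,y1=box;m=f(cv2.cvtColor(im,cv2.COLOR_BGR2HSV)[y0:y1,x0:x1].astype(int)).astype(np.uint8)
    n,l,st,c=cv2.connectedComponentsWithStats(m);i=1+np.argmax(st[1:,4]);return c[i]+[x0,y0],st[i]
dark=lambda h:h[...,2]<70
brass=lambda h:(h[...,0]<25)&(h[...,1]>110)&(h[...,2]>80)
for nm,b1,b2,f in[("knob",(215,265,242,291),(395,226,422,250),dark),("thread",(300,200,325,226),(235,192,262,216),brass)]:
    (a,sa),(b,sb)=blob(S,b1,f),blob(D,b2,f);r=[ray(K1,T1,a),ray(K2,T2,b)];P=tri(r)
    print(nm,a,sa,b,sb,P,[np.linalg.norm(np.cross(P-o,d)) for o,d in r])
for nm,p,q,z in[("lens end",(325,204),(236,192),.052)]:
    print(nm,tri([ray(K1,T1,p),ray(K2,T2,q)]))
for p in[(321,240),(361,283),(300,309),(262,265)]:print("tray scene",onz(K1,T1,p,.03))
for p in[(350,194),(384,236),(327,249),(285,209)]:print("tray side",onz(K2,T2,p,.03))
for n,p,z in[("squat",(376,222),.08),("box",(274,232),.038),("bottle",(366,168),.12),("post",(146,256),.1),("mount",(125,292),.12)]:print(n,onz(K1,T1,p,z))
c=cv2.resize(S[190:320,190:400],None,fx=3,fy=3,interpolation=cv2.INTER_CUBIC)
cv2.imwrite("pics/c.png",c)
E
```

```text
knob [226.78313253 281.3373494 ] [  6   9  12  16 166] [407.93478261 238.27391304] [  5   4  16  18 230] [ 0.63052841 -0.24238525  0.12934774] [np.float64(0.000581782251390922), np.float64(0.0005817822513909346)]
thread [309.51948052 213.38961039] [ 5  9 10 10 77] [249.94174757 204.22330097] [ 10   7  11  12 103] [0.45322196 0.13153989 0.05300517] [np.float64(0.00020256172136096028), np.float64(0.00020256172136098614)]
lens end [0.44393026 0.19876732 0.05615626]
tray scene [0.54857173 0.10135704 0.03      ]
tray scene [0.73799226 0.08095451 0.03      ]
tray scene [ 0.72004033 -0.09978195  0.03      ]
tray scene [ 0.54178124 -0.09416747  0.03      ]
tray side [0.73445746 0.07553608 0.03      ]
tray side [ 0.69072237 -0.11944982  0.03      ]
tray side [ 0.5427128  -0.09365936  0.03      ]
tray side [0.53872142 0.09819754 0.03      ]
squat [0.61758041 0.24144999 0.08      ]
box [0.45247491 0.00381907 0.038     ]
bottle [0.42991489 0.37231108 0.12      ]
post [ 0.41754981 -0.35494228  0.1       ]
mount [ 0.52684441 -0.44066104  0.12      ]
```

View pics/c.png

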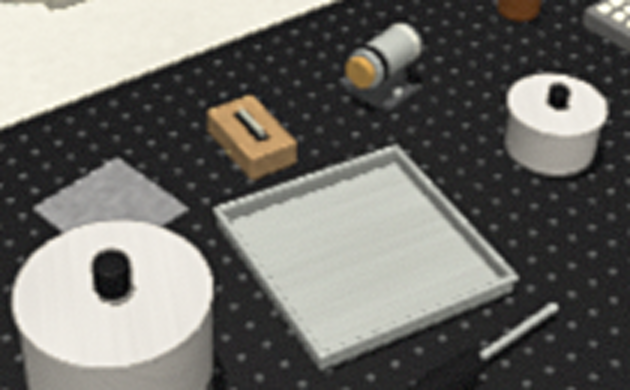

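```bash
python3 -m pendant '[[[8.5,4.5,3.5,-4.5,0,0,0.15],[8.5,9,7,-4.5,0,0,0.3],[8.5,14,10.5,-4.5,0,0,0.45],[8.5,19,14,-4.5,0,0,0.6],[8.5,23.5,17.5,-4.5,0,0,0.75],[8.5,28,21,-4.5,0,0,0.9],[8.5,32.5,24.5,-4.5,0,0,1.05],[8.5,36.9,27.9,-4.5,0,0,1.18]]]'; python3 - <<'E'
from h import *
I,K,T=wrist("w1");print(T.round(3).tolist(),K.round(1).tolist(),bot.get_obs()["qpos"].round(1) if hasattr(bot.get_obs()["qpos"],"round") else bot.get_obs()["qpos"])
E
```

```text
time: 1.1
position: [0.4245, 0.1713, 0.3011]
ee_rot: [[0.14, -0.99, -0.0], [-0.99, -0.14, 0.0], [-0.0, 0.0, -1.0]]
force: [0.8, 0.8, -0.1]
gripper_width: 0.996
finger_force: 0.0
[[-0.99, 0.133, 0.042, 0.434], [-0.139, -0.946, -0.293, 0.097], [0.0, -0.296, 0.955, 0.418], [0.0, 0.0, 0.0, 1.0]] [[353.6, 0.0, 277.4], [0.0, 353.6, 210.3], [0.0, 0.0, 1.0]] [ 41.1   3.6  -0.7   0.1 -85.8 -33.6]
```

View pics/w1.png

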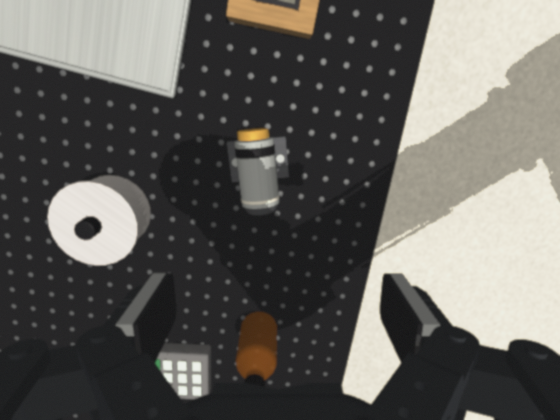

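The wrist view shows the objective from its thread face (253,130) to the lens end (261,212), the tray corner at (174,97), the squat pot at (93,222) and the bottle at (257,345).

```bash
python3 - <<'E'
from h import *
I,K,T=load("w1.npz")
h=cv2.cvtColor(I,cv2.COLOR_BGR2HSV).astype(int)
# barrel mid-line: per-row edges of the bright/brass silhouette
pts=[]
for r in list(range(131,138))+list(range(160,205,2)):
    row=I[r,225:300].astype(int).max(1);sel=np.where(row>78)[0]
    pts.append((r,sel.min()+225,sel.max()+225,len(sel)))
print(pts)
for p in[(253,129),(253,141),(256,170),(259,195),(261,208),(261,213)]:print(p,onz(K,T,p,.052).round(4))
print("tray corner",onz(K,T,(174,97),.03), "box",onz(K,T,(228,20),.038),onz(K,T,(313,35),.038))
E
python3 -m pendant '[[[8.5,5,-2.5,0,0,0,0],[8.5,10,-5,0,0,0,0],[8.5,15,-7.5,0,0,0,0],[8.5,20,-10,0,0,0,0],[8.5,24,-12,0,0,0,0],[8.5,28,-14,0,0,0,0],[8.5,31,-14.8,0,0,0,0],[8.5,31,-14.8,0,0,0,0]]]'; python3 - <<'E'
from h import *
I,K,T=wrist("w2");print(T[:3,3],bot.get_obs()["qpos"])
E
```

```text
[(131, np.int64(238), np.int64(291), 36), (132, np.int64(237), np.int64(290), 34), (133, np.int64(237), np.int64(268), 32), (134, np.int64(237), np.int64(269), 33), (135, np.int64(237), np.int64(269), 33), (136, np.int64(237), np.int64(269), 33), (137, np.int64(237), np.int64(284), 39), (160, np.int64(232), np.int64(286), 55), (162, np.int64(231), np.int64(286), 56), (164, np.int64(232), np.int64(281), 50), (166, np.int64(233), np.int64(275), 43), (168, np.int64(238), np.int64(275), 38), (170, np.int64(238), np.int64(278), 41), (172, np.int64(238), np.int64(276), 39), (174, np.int64(238), np.int64(276), 39), (176, np.int64(239), np.int64(276), 38), (178, np.int64(239), np.int64(276), 38), (180, np.int64(239), np.int64(276), 38), (182, np.int64(240), np.int64(276), 37), (184, np.int64(240), np.int64(276), 37), (186, np.int64(240), np.int64(277), 38), (188, np.int64(240), np.int64(277), 38), (190, np.int64(241), np.int64(277), 37), (192, np.int64(241), np.int64(282), 42), (194, np.int64(241), np.int64(299), 43), (196, np.int64(242), np.int64(299), 40), (198, np.int64(241), np.int64(299), 39), (200, np.int64(241), np.int64(278), 38), (202, np.int64(242), np.int64(278), 37), (204, np.int64(242), np.int64(277), 36)]
(253, 129) [0.4546 0.1273 0.052 ]
(253, 141) [0.4532 0.1392 0.052 ]
(256, 170) [0.4465 0.1685 0.052 ]
(259, 195) [0.44   0.1949 0.052 ]
(261, 208) [0.4361 0.209  0.052 ]
(261, 213) [0.4354 0.2146 0.052 ]
tray corner [0.54144653 0.10825081 0.03      ] box [0.49149587 0.02992284 0.038     ] [0.40816182 0.03142847 0.038     ]
time: 2.15
position: [0.6153, -0.114, 0.2996]
ee_rot: [[0.142, -0.99, -0.003], [-0.99, -0.142, -0.0], [-0.0, 0.003, -1.0]]
force: [0.1, 0.7, -0.1]
gripper_width: 0.997
finger_force: 0.0
[ 0.62532466 -0.18854128  0.41625   ] [ 3.87693090e+00  2.33078268e+01  2.48551956e+01 -2.00509296e-02
 -9.16601789e+01  4.33735887e+00]
```

View pics/w2.png

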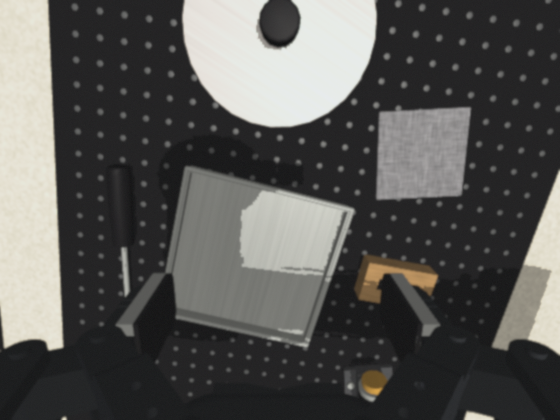

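Wrist view 2 shows the knob at (279,22), the tray rim corners at (187,167), (353,208) and (307,346), and the mat corners at (380,111), (470,108), (463,196) and (377,199).

```bash
python3 - <<'E'
from h import *
I,K,T=load("w2.npz");S,K1,T1=load("scene0.npz");D,K2,T2=load("side0.npz")
print("knob",onz(K,T,(279,20),.144),tri([ray(K,T,(279,22)),ray(K1,T1,(226.8,281.3)),ray(K2,T2,(407.9,238.3))]))
c=[onz(K,T,p,.03) for p in[(187,167),(353,208),(307,346)]];print("tray",np.round(c,4),(c[0]+c[2])/2)
print("scene tray",np.mean([onz(K1,T1,p,.03) for p in[(262,260),(322.7,239.3),(362,285),(298,311)]],0))
print("mat",np.mean([onz(K,T,p,.015) for p in[(380,111),(470,108),(463,196),(377,199)]],0))
# lid rim: ellipse edge of bright plate, cast on z=.114, fit circle
m=(I[:135,175:385].max(2)>150).astype(np.uint8);cs=max(cv2.findContours(m,0,1)[0],key=len)[:,0]+[175,0]
cs=[p for p in cs if p[1]>30]
Q=np.array([onz(K,T,p,.114)[:2] for p in cs]);A=np.c_[2*Q,np.ones(len(Q))]
s=np.linalg.lstsq(A,(Q**2).sum(1),rcond=None)[0];print("lid",s[:2],np.sqrt(s[2]+s[:2]@s[:2]))
E
```

```text
knob [ 0.63103039 -0.24139443  0.144     ] [ 0.63075937 -0.24257054  0.12951254]
tray [[ 0.713  -0.1054  0.03  ]
 [ 0.5223 -0.0848  0.03  ]
 [ 0.5433  0.1073  0.03  ]] [0.62816712 0.00093857 0.03      ]
scene tray [ 0.63530085 -0.00137735  0.03      ]
mat [ 0.45313459 -0.15334679  0.015     ]
lid [ 0.62774164 -0.22148035] 0.058123504799753464
```

```bash
python3 -m pendant '[[[8.5,5,0.1,3,0,0,0],[8.5,9,0.2,6,0,0,0],[8.5,12.9,0.3,8.5,0,0,0],[8.5,12.9,0.3,11,0,0,0],[8.5,12.9,0.3,13,0,0,0],[8.5,12.9,0.3,14.5,0,0,0],[8.5,12.9,0.3,15.3,0,0,0],[8.5,12.9,0.3,15.5,0,0,0]]]'; python3 -m pendant '[[[6,0,0,0,0,0,0],[4.5,0,0,0,0,0,0],[3.2,0,0,0,0,0,0],[2.6,0,0,0,0,0,0],[2,0,0,0,0,0,0],[2,0,0,0,0,0,0],[2,0,0,0,0,0,0],[2,0,0,0,0,0,0]]]'
```

```text
time: 3.2
position: [0.6308, -0.24, 0.1463]
ee_rot: [[0.145, -0.989, -0.0], [-0.989, -0.145, -0.0], [0.0, 0.0, -1.0]]
force: [0.6, 0.0, 0.4]
gripper_width: 0.998
finger_force: 0.0
time: 4.2
position: [0.6313, -0.2404, 0.1471]
ee_rot: [[0.145, -0.989, 0.002], [-0.989, -0.145, -0.0], [0.001, -0.002, -1.0]]
force: [0.2, 1.6, 5.7]
gripper_width: 0.328
finger_force: 59.6
```

```bash
python3 -m pendant '[[[2,0,0,-0.5,0,0,0],[2,0,0,-1.5,0,0,0],[2,0,0,-2.5,0,0,0],[2,-1,0,-4,0,0,0],[2,-3.5,0.4,-5.5,0,0,0],[2,-7,0.9,-6,0,0,0],[2,-11,1.4,-6,0,0,0],[2,-15,2,-6,0,0,0]]]'; python3 -m pendant '[[[2,-4,0.5,0,0,0,0],[2,-6.5,0.9,0,0,0,0],[2,-8,1.2,0,0,0,0],[2,-8.8,1.4,0,0,0,0],[2,-8.8,1.4,0,0,0,0],[2,-8.8,1.4,0,0,0,0],[2,-8.8,1.4,0,0,0,0],[2,-8.8,1.4,0,0,0,0]]]'; python3 - <<'E'
from h import *
a,_,_=fixed("scene","s1");b,_,_=fixed("side","d1");wrist("w3")
cv2.imwrite("pics/m1.png",np.hstack([cv2.resize(a[170:350,180:420],(400,300)),cv2.resize(b[130:310,230:470],(400,300))]))
E
```

```text
time: 5.2
position: [0.5884, -0.0924, 0.2075]
ee_rot: [[0.145, -0.989, 0.001], [-0.989, -0.145, 0.001], [-0.0, -0.001, -1.0]]
force: [0.4, 0.7, -3.2]
gripper_width: 0.33
finger_force: 59.6
time: 6.2
position: [0.5628, -0.0102, 0.2061]
ee_rot: [[0.144, -0.99, -0.0], [-0.99, -0.144, -0.0], [0.0, 0.0, -1.0]]
force: [0.6, -0.6, -3.7]
gripper_width: 0.332
finger_force: 59.6
```

View pics/m1.png

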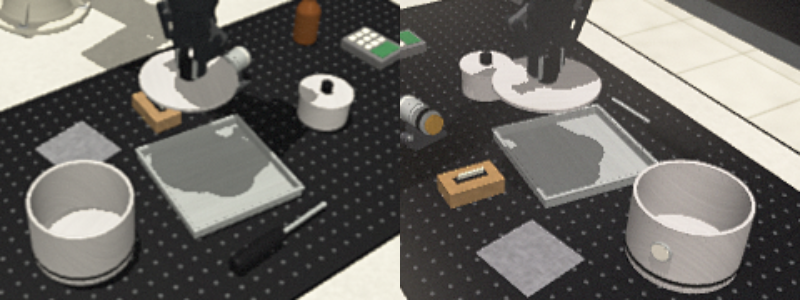

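The lid hangs level in the gripper and the pot stands open. In the full images the tray corners are at scene (262.8,261.2), (322.2,240.2), (361.8,282.8), (298.2,311.6) and side (285.8,207.4), (347.6,193), (384.2,227.8), (318.2,252.4).

```bash
python3 - <<'E'
from h import *
S,K1,T1=load("s1.npz");D,K2,T2=load("d1.npz")
for K,T,c in[(K1,T1,[(262.8,261.2),(322.2,240.2),(361.8,282.8),(298.2,311.6)]),(K2,T2,[(285.8,207.4),(347.6,193),(384.2,227.8),(318.2,252.4)])]:
    q=np.array([onz(K,T,p,.03) for p in c]);print(q.round(3).tolist(),q.mean(0),np.linalg.norm(q-np.roll(q,1,0),axis=1))
# pot rim (z=.108): circle through cast outer-rim points picked in the images
def circ(K,T,ps,z):
    Q=np.array([onz(K,T,p,z)[:2] for p in ps]);s=np.linalg.lstsq(np.c_[2*Q,np.ones(len(Q))],(Q**2).sum(1),rcond=None)[0];return s[:2],np.sqrt(s[2]+s[:2]@s[:2])
f=lambda x,y,x0,y0:(x0+x/1.667,y0+y/1.667)
print(circ(K1,T1,[f(x,y,180,170) for x,y in[(27,195),(133,193),(80,161),(48,170),(112,167)]],.108))
print(circ(K2,T2,[f(x,y,230,130) for x,y in[(233,199),(355,210),(298,160),(262,169),(336,175)]],.108))
o=bot.get_obs();print(o["ee_rot"].T@(np.array([.633,0,.21])-o["position"]))
E
```

```text
[[0.531, -0.084, 0.03], [0.551, 0.104, 0.03], [0.739, 0.083, 0.03], [0.724, -0.108, 0.03]] [ 0.63610563 -0.00143762  0.03      ] [0.19494403 0.18928121 0.18856979 0.19178557]
[[0.544, 0.104, 0.03], [0.732, 0.083, 0.03], [0.713, -0.094, 0.03], [0.518, -0.094, 0.03]] [ 6.26851269e-01 -2.56605040e-04  3.00000000e-02] [0.19957054 0.18859059 0.17798257 0.19492597]
(array([ 0.63381778, -0.2433587 ]), np.float64(0.07266607438991428))
(array([ 0.63015981, -0.24513052]), np.float64(0.07229676351857615))
[ 0.00026464 -0.07095738 -0.0037946 ]
```

```bash
python3 -m pendant '[[[2,0,-3,1,0,0,0],[2,-0.1,-5.5,3,0,0,0],[2,-0.1,-7,5.5,0,0,0],[2,-0.1,-7,8,0,0,0],[2,-0.1,-7,10.5,0,0,0],[2,-0.1,-7,12.5,0,0,0],[2,-0.1,-7,13.5,0,0,0],[2,-0.1,-7,13.9,0,0,0]]]'; python3 -m pendant '[[[2,0,0,0.1,0,0,0],[2,0,0,0.2,0,0,0],[2,0,0,0.3,0,0,0],[2,0,0,0.4,0,0,0],[2,0,0,0.5,0,0,0],[2,0,0,0.6,0,0,0],[2,0,0,0.7,0,0,0],[2,0,0,0.7,0,0,0]]]'
```

```text
time: 7.35
position: [0.6319, 0.0012, 0.067]
ee_rot: [[0.145, -0.989, -0.0], [-0.989, -0.145, -0.0], [0.0, 0.0, -1.0]]
force: [0.0, -0.1, -3.6]
gripper_width: 0.331
finger_force: 60.0
time: 8.35
position: [0.6318, 0.0013, 0.0603]
ee_rot: [[0.144, -0.99, -0.0], [-0.99, -0.144, -0.0], [0.0, 0.0, -1.0]]
force: [-0.2, -0.8, -3.8]
gripper_width: 0.328
finger_force: 59.9
```

```bash
python3 -m pendant '[[[2,0,0,0.05,0,0,0],[2,0,0,0.1,0,0,0],[2,0,0,0.15,0,0,0],[2,0,0,0.2,0,0,0],[2,0,0,0.2,0,0,0],[2,0,0,0.2,0,0,0],[2,0,0,0.2,0,0,0],[2,0,0,0.2,0,0,0]]]'
```

```text
time: 9.35
position: [0.6319, 0.0013, 0.06]
ee_rot: [[0.145, -0.989, 0.001], [-0.989, -0.145, -0.0], [0.0, -0.001, -1.0]]
force: [-7.1, 1.6, 8.8]
gripper_width: 0.324
finger_force: 61.2
```

```bash
python3 -m pendant '[[[4,0,0,-0.05,0,0,0],[6,0,0,-0.1,0,0,0],[7.5,0,0,-0.1,0,0,0],[7.5,0,0,-0.1,0,0,0],[7.5,0,0,-3,0,0,0],[7.5,0,0,-7,0,0,0],[7.5,0,0,-12,0,0,0],[7.5,0,0,-16,0,0,0]]]'; cat >> h.py <<'E'
from scipy.spatial.transform import Rotation as Ro
def goal(R,p,Rc=None,pc=None):
    o=bot.get_obs();Rc=o["ee_rot"] if Rc is None else Rc;pc=o["position"] if pc is None else pc
    print("cm",(100*Rc.T@(np.array(p)-pc)).round(2),"rv",Ro.from_matrix(Rc.T@R).as_rotvec().round(3))
def frame(y,z):
    y=np.array(y)/np.linalg.norm(y);z=np.array(z)/np.linalg.norm(z);return np.c_[np.cross(y,z),y,z]
def objR(t,az=103.3):
    u=np.array([np.cos(np.radians(az)),np.sin(np.radians(az)),0]);s,c=np.sin(np.radians(t)),np.cos(np.radians(t))
    z=-u*s-np.array([0,0,c]);return frame([-u[1],u[0],0],z)
E
python3 - <<'E'
from h import *
R=objR(45);print(R.round(3).tolist());goal(R,[.427,.243,.19])
I,K,T=fixed("scene","s2")
E
```

```text
time: 10.35
position: [0.6321, 0.0012, 0.2205]
ee_rot: [[0.145, -0.989, 0.002], [-0.99, -0.145, 0.0], [0.0, -0.002, -1.0]]
force: [1.3, 0.2, -0.7]
gripper_width: 0.878
finger_force: 0.0
[[0.163, -0.973, 0.163], [-0.688, -0.23, -0.688], [0.707, 0.0, -0.707]]
cm [-26.89  16.8    3.02] rv [ 0.033  0.785 -0.083]
```

View pics/s2.png

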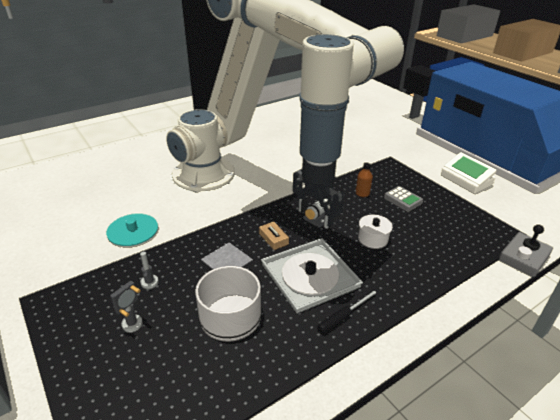

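The lid lies flat in the tray with its knob at (311,267), and the pot is open.

```bash
python3 -m pendant '[[[8.5,-4,2.5,0,0,0.11,-0.01],[8.5,-8,5,0,0.01,0.22,-0.02],[8.5,-12,7.5,0,0.01,0.33,-0.03],[8.5,-16,10,0,0.02,0.44,-0.05],[8.5,-20,12.5,0,0.02,0.55,-0.06],[8.5,-23.5,14.7,1,0.03,0.66,-0.07],[8.5,-26.9,16.8,2,0.03,0.785,-0.083],[8.5,-26.9,16.8,3,0.033,0.785,-0.083]]]'; python3 -c '
from h import *
goal(objR(45),[.4436,.1739,.0562]);print(bot.get_obs()["qpos"].round(1));wrist("w4")'
```

```text
time: 11.4
position: [0.4253, 0.2459, 0.1861]
ee_rot: [[0.168, -0.972, 0.165], [-0.684, -0.235, -0.691], [0.71, 0.004, -0.704]]
force: [-0.1, 0.8, -0.2]
gripper_width: 0.991
finger_force: 0.0
cm [-3.99 -0.13 14.42] rv [-0.001 -0.004  0.006]
[ 65.6  26.3 -11.4  25.8 -90.8 -60.7]
```

View pics/w4.png

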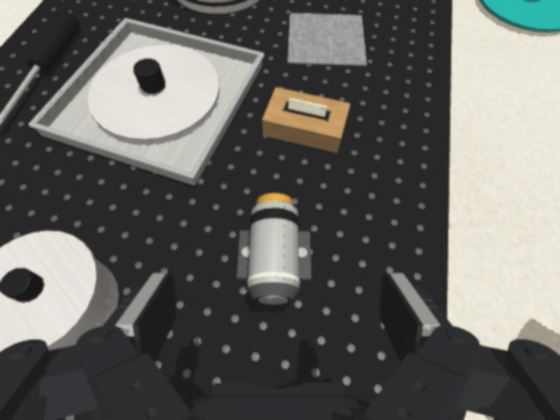

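The objective lies along the tool's centre line, with its thread at (275,198), lens end at (274,303) and barrel edges at x = 250 and 299.

```bash
python3 -c '
from h import *
I,K,T=load("w4.npz")
for p in [(275,193),(274.5,230),(274,280),(274,300)]: print(onz(K,T,p,.052))
print(K)'
python3 -m pendant '[[[8.5,-4,-0.1,0,0,0,0],[8.5,-4,-0.1,1,0,0,0],[8.5,-4,-0.1,4,0,0,0],[8.5,-4,-0.1,7,0,0,0],[8.5,-4,-0.1,9,0,0,0],[8.5,-4,-0.1,10,0,0,0],[8.5,-4,-0.1,10.5,0,0,0],[8.5,-4,-0.1,10.5,0,0,0]]]'; python3 -c '
from h import *
goal(objR(45),[.4436,.1739,.0562])'
```

```text
[0.45651576 0.11971285 0.052     ]
[0.44833424 0.15488174 0.052     ]
[0.43845377 0.19674741 0.052     ]
[0.43472014 0.21190467 0.052     ]
[[353.60034696   0.         277.4208812 ]
 [  0.         353.60034696 210.32777747]
 [  0.           0.           1.        ]]
time: 12.45
position: [0.4384, 0.1988, 0.0861]
ee_rot: [[0.163, -0.973, 0.162], [-0.688, -0.23, -0.688], [0.707, 0.001, -0.707]]
force: [-0.1, -0.0, -0.8]
gripper_width: 0.994
finger_force: 0.0
cm [-0.32  0.07  3.91] rv [0.001 0.001 0.   ]
```

```bash
python3 -m pendant '[[[8.5,-0.3,0.05,0.7,0,0,0],[8.5,-0.3,0.05,1.6,0,0,0],[8.5,-0.3,0.05,2.5,0,0,0],[8.5,-0.3,0.05,3.2,0,0,0],[8.5,-0.3,0.05,3.7,0,0,0],[8.5,-0.3,0.05,3.9,0,0,0],[8.5,-0.3,0.05,3.9,0,0,0],[7,-0.3,0.05,3.9,0,0,0]]]'; python3 -m pendant '[[[5.5,0,0,0,0,0,0],[4.6,0,0,0,0,0,0],[4,0,0,0,0,0,0],[3.5,0,0,0,0,0,0],[3,0,0,0,0,0,0],[3,0,0,0,0,0,0],[3,0,0,0,0,0,0],[3,0,0,0,0,0,0]]]'; python3 -c '
from h import *
goal(objR(45),[.4436,.1739,.0562])'
```

```text
time: 13.45
position: [0.4436, 0.174, 0.0562]
ee_rot: [[0.163, -0.973, 0.162], [-0.688, -0.23, -0.688], [0.707, 0.001, -0.707]]
force: [-0.5, 0.0, -0.5]
gripper_width: 0.83
finger_force: 0.0
time: 14.45
position: [0.4449, 0.1751, 0.0569]
ee_rot: [[0.163, -0.973, 0.165], [-0.689, -0.232, -0.687], [0.707, -0.002, -0.708]]
force: [5.1, 2.1, 3.3]
gripper_width: 0.452
finger_force: 59.9
cm [0.01 0.15 0.11] rv [-0.003  0.001  0.   ]
```

```bash
python3 -m pendant '[[[3,0.7,0,-0.7,0,0,0],[3,2.2,0,-2.2,0,0,0],[3,4.2,0,-4.2,0,0,0],[3,6.5,0,-6.5,0,-0.12,0],[3,9,0,-9,0,-0.28,0],[3,11,0,-11,0,-0.45,0],[3,12.5,0,-12.5,0,-0.62,0],[3,12.7,0,-12.7,0,-0.785,0]]]'; python3 -c '
from h import *
R=frame([np.cos(np.radians(72)),np.sin(np.radians(72)),0],[0,0,-1]);goal(R,[.44,-.13,.235]);print(bot.get_obs()["qpos"].round(1))'
```

```text
time: 15.45
position: [0.443, 0.1743, 0.2375]
ee_rot: [[0.231, -0.973, -0.001], [-0.973, -0.231, 0.007], [-0.007, -0.001, -1.0]]
force: [-0.2, -0.7, -4.5]
gripper_width: 0.45
finger_force: 60.6
cm [29.54  7.32  0.03] rv [0.007 0.005 2.118]
[ 40.2   6.5  -6.4  -0.3 -76.8 -26.7]
```

```bash
python3 -m pendant '[[[3,3,0.7,0,0,0,0.17],[3,7,1.7,0,0,0,0.35],[3,11,2.7,0,0,0,0.53],[3,15,3.7,0,0,0,0.71],[3,19,4.7,0,0,0,0.89],[3,23,5.7,0,0,0,1.07],[3,27,6.7,0,0,0,1.25],[3,29.5,7.3,0,0,0,1.43]]]'; python3 -c '
from h import *
print(bot.get_obs()["qpos"].round(1))
f=np.array([np.cos(np.radians(-18)),np.sin(np.radians(-18)),0]);R=frame(np.cross([0,0,1],f),f-[0,0,1]);g=np.array([.453,-.153,.015+.043+.04]);goal(R,g-.006*R[:,2])'
```

```text
time: 16.45
position: [0.4387, -0.1311, 0.2349]
ee_rot: [[-0.934, -0.357, -0.004], [-0.358, 0.934, 0.001], [0.004, 0.003, -1.0]]
force: [-0.1, 0.5, -3.7]
gripper_width: 0.453
finger_force: 61.0
[  3.    4.8  -8.9  -0.1 -76.5 -72.1]
cm [-0.27 -2.33 13.26] rv [ 0.268 -0.759  0.644]
```

```bash
python3 -m pendant '[[[3,0,-0.3,1,0.04,-0.11,0.09],[3,-0.1,-0.7,2.5,0.08,-0.22,0.19],[3,-0.1,-1,4,0.12,-0.33,0.28],[3,-0.1,-1.3,6,0.155,-0.44,0.375],[3,-0.2,-1.6,8,0.195,-0.55,0.47],[3,-0.2,-1.9,10,0.235,-0.665,0.565],[3,-0.3,-2.2,12,0.268,-0.759,0.644],[3,-0.3,-2.3,13.2,0.268,-0.759,0.644]]]'; python3 - <<'E'
from h import *
print(bot.get_obs()["qpos"].round(1))
f=np.array([np.cos(np.radians(-18)),np.sin(np.radians(-18)),0]);R=frame(np.cross([0,0,1],f),f-[0,0,1]);g=np.array([.453,-.153,.015+.043+.005]);goal(R,g-.006*R[:,2])
a,_,_=fixed("scene","s3");b,_,_=fixed("side","d3")
cv2.imwrite("pics/m3.png",np.hstack([cv2.resize(a[180:315,140:320],(400,300),interpolation=2),cv2.resize(b[205:325,230:390],(400,300),interpolation=2)]))
E
```

```text
time: 17.45
position: [0.4592, -0.198, 0.2017]
ee_rot: [[-0.78, 0.235, 0.58], [0.079, 0.957, -0.281], [-0.62, -0.173, -0.765]]
force: [1.3, -1.2, -0.9]
gripper_width: 0.451
finger_force: 61.9
[ -12.8  -10.8  -59.    74.1   -8.7 -158.4]
cm [9.5  6.52 8.39] rv [-0.08  -0.097  0.171]
```

View pics/m3.png

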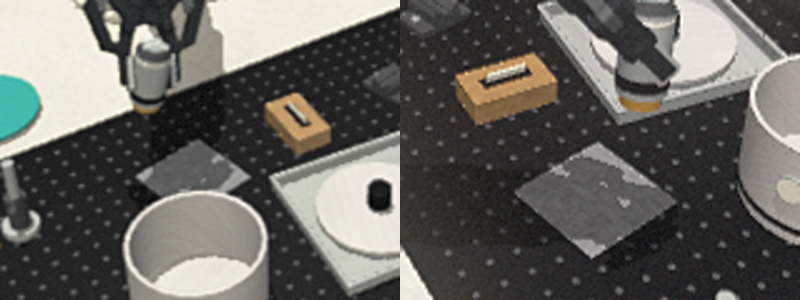

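The objective is held firmly, but the arm is near its joint limits in this lean. I will come back to tool-down and lean from the -y side instead.

```bash
python3 -c '
from h import *
R=frame([np.cos(np.radians(69)),np.sin(np.radians(69)),0],[0,0,-1]);goal(R,[.44,-.13,.25])'
```

```text
cm [-1.07  5.32 -6.72] rv [-0.126  0.688  0.18 ]
```

```bash
python3 -m pendant '[[[3,0,0.5,-1,-0.01,0.08,0.02],[3,-0.2,1.2,-2,-0.03,0.17,0.04],[3,-0.4,2,-3,-0.05,0.27,0.07],[3,-0.6,3,-4,-0.07,0.37,0.1],[3,-0.8,4,-5,-0.09,0.48,0.13],[3,-1,5,-6,-0.11,0.59,0.15],[3,-1.1,5.3,-6.7,-0.126,0.688,0.18],[3,-1.1,5.3,-6.7,-0.126,0.688,0.18]]]'; python3 -c '
from h import *
R=frame([np.cos(np.radians(175)),np.sin(np.radians(175)),0],[0,0,-1]);goal(R,[.45,-.16,.25]);print(bot.get_obs()["qpos"].round(1))'
```

```text
time: 18.55
position: [0.4433, -0.126, 0.2502]
ee_rot: [[-0.936, 0.353, 0.002], [0.353, 0.936, 0.009], [0.002, 0.009, -1.0]]
force: [0.3, -0.2, -3.8]
gripper_width: 0.453
finger_force: 61.9
cm [-1.83 -2.94 -0.01] rv [ 0.008  0.008 -1.844]
[   3.3    4.6   -6.7   -0.5  -78.6 -113.8]
```

```bash
python3 -m pendant '[[[3,0,0,0,0,0,-0.18],[3,0,0,0,0,0,-0.36],[3,0,0,0,0,0,-0.54],[3,0,0,0,0,0,-0.72],[3,0,0,0,0,0,-0.9],[3,-0.5,-1,0,0,0,-1.08],[3,-1,-2,0,0,0,-1.26],[3,-1.8,-2.9,0,0,0,-1.44]]]'; python3 -c '
from h import *
f=np.array([np.cos(np.radians(85)),np.sin(np.radians(85)),0]);R=frame(np.cross([0,0,1],f),f-[0,0,1]);g=np.array([.453,-.153,.015+.043+.06]);goal(R,g-.006*R[:,2]);print(bot.get_obs()["qpos"].round(1))'
```

```text
time: 19.55
position: [0.448, -0.1606, 0.2505]
ee_rot: [[-0.466, -0.885, 0.004], [-0.885, 0.466, 0.007], [-0.008, -0.0, -1.0]]
force: [0.7, 0.3, -3.5]
gripper_width: 0.445
finger_force: 61.7
cm [-0.41 -0.24 12.83] rv [-0.158 -0.767 -0.376]
[ -1.1   6.2  -4.9  -0.4 -78.7 -26.6]
```

```bash
python3 -m pendant '[[[3,0,0,1,-0.02,-0.11,-0.05],[3,-0.1,0,2.5,-0.045,-0.22,-0.105],[3,-0.1,-0.1,4,-0.07,-0.33,-0.16],[3,-0.2,-0.1,6,-0.09,-0.44,-0.215],[3,-0.2,-0.2,8,-0.115,-0.55,-0.27],[3,-0.3,-0.2,10,-0.14,-0.67,-0.33],[3,-0.4,-0.2,11.8,-0.158,-0.767,-0.376],[3,-0.4,-0.2,12.8,-0.158,-0.767,-0.376]]]'; python3 - <<'E'
from h import *
print(bot.get_obs()["qpos"].round(1))
f=np.array([np.cos(np.radians(85)),np.sin(np.radians(85)),0]);R=frame(np.cross([0,0,1],f),f-[0,0,1]);g=np.array([.453,-.153,.015+.043+.005]);goal(R,g-.006*R[:,2])
a,_,_=fixed("scene","s4");b,_,_=fixed("side","d4")
cv2.imwrite("pics/m4.png",np.hstack([cv2.resize(a[150:300,130:330],(400,300),interpolation=2),cv2.resize(b[165:325,190:400],(400,300),interpolation=2)]))
E
```

```text
time: 20.55
position: [0.4528, -0.1589, 0.1213]
ee_rot: [[-0.071, -0.995, 0.068], [-0.705, 0.098, 0.703], [-0.706, 0.002, -0.708]]
force: [-0.1, -0.1, -2.9]
gripper_width: 0.451
finger_force: 61.9
[-30.9  27.8   4.5 -39.6 -89.9  33.7]
cm [3.7  0.02 3.95] rv [-0.007 -0.002 -0.009]
```

View pics/m4.png

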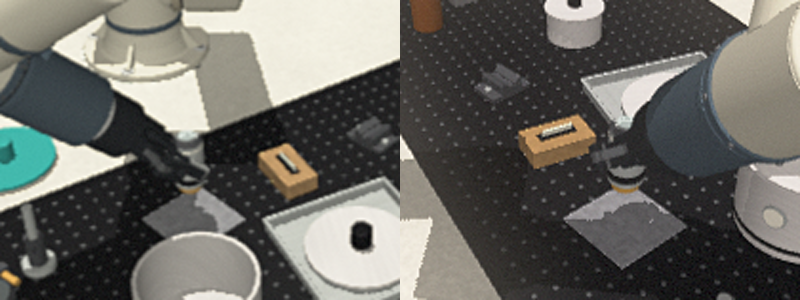

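The objective hangs upright above the mat with its thread down and lens up, and the arm is clear of its neighbours.

```bash
python3 -m pendant '[[[3,0.4,0,0.4,0,0,0],[3,1,0,1,0,0,0],[3,1.7,0,1.8,0,0,0],[3,2.3,0,2.5,0,0,0],[3,2.8,0,3,0,0,0],[3,3.2,0,3.4,0,0,0],[3,3.5,0,3.7,0,0,0],[3,3.5,0,3.7,0,0,0]]]';  python3 -m pendant '[[[3,0.1,0,0.1,0,0,0],[3,0.2,0,0.2,0,0,0],[3,0.3,0,0.3,0,0,0],[3,0.35,0,0.35,0,0,0],[3,0.4,0,0.4,0,0,0],[3,0.45,0,0.45,0,0,0],[3,0.5,0,0.5,0,0,0],[3,0.5,0,0.5,0,0,0]]]'
```

```text
time: 21.65
position: [0.4531, -0.1588, 0.0725]
ee_rot: [[-0.069, -0.995, 0.068], [-0.707, 0.097, 0.701], [-0.704, 0.0, -0.71]]
force: [-0.4, 0.5, -3.5]
gripper_width: 0.451
finger_force: 61.9
time: 22.65
position: [0.4532, -0.1588, 0.0656]
ee_rot: [[-0.069, -0.995, 0.068], [-0.707, 0.097, 0.7], [-0.704, 0.0, -0.71]]
force: [0.8, 0.4, -3.5]
gripper_width: 0.452
finger_force: 61.9
```

```bash
python3 -m pendant '[[[3,0.05,0,0.05,0,0,0],[3,0.1,0,0.1,0,0,0],[3,0.15,0,0.15,0,0,0],[3,0.18,0,0.18,0,0,0],[3,0.21,0,0.21,0,0,0],[3,0.21,0,0.21,0,0,0],[3,0.21,0,0.21,0,0,0],[3,0.21,0,0.21,0,0,0]]]'
```

```text
time: 23.65
position: [0.4532, -0.1589, 0.0638]
ee_rot: [[-0.068, -0.995, 0.068], [-0.707, 0.096, 0.701], [-0.704, -0.001, -0.71]]
force: [-1.6, -1.2, 6.7]
gripper_width: 0.453
finger_force: 62.7
```

```bash
python3 -m pendant '[[[4.2,-0.05,0,-0.05,0,0,0],[5,-0.05,0,-0.05,0,0,0],[6.5,-0.05,0,-0.05,0,0,0],[8.5,-0.05,0,-0.05,0,0,0],[8.5,-0.05,0,-1,0,0,0],[8.5,-0.05,0,-3.5,0,0,0],[8.5,-0.05,0,-7,0,0,0],[8.5,-0.05,0,-11,0,0,0]]]'; python3 - <<'E'
from h import *
R=frame([-.995,.0959,0],[0,0,-1]);goal(R,[.453,-.153,.25])
b,_,_=fixed("side","d5");wrist("w5");fixed("scene","s5")
cv2.imwrite("pics/m5.png",np.hstack([cv2.resize(b[165:325,190:400],(400,300),interpolation=2),cv2.resize(cv2.imread("pics/w5.png"),(400,300))]))
E
```

```text
time: 24.65
position: [0.4454, -0.2365, 0.1423]
ee_rot: [[-0.069, -0.995, 0.068], [-0.707, 0.097, 0.7], [-0.704, 0.0, -0.711]]
force: [1.2, 0.3, -0.6]
gripper_width: 0.996
finger_force: 0.0
cm [-13.54   0.05  -1.76] rv [ 0.     0.78  -0.001]
```

View pics/m5.png

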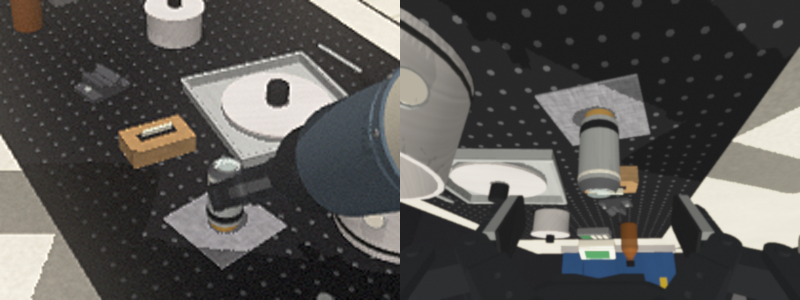

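The objective stands upright on the mat, lens up, at about (225,190) in the left half of the picture. That was my last picture, so from here on I measure from numbers only.

```bash
python3 -m pendant '[[[8.5,-2,0,-2,0,0,0],[8.5,-5,0,-4,0,0.1,0],[8.5,-8,0,-5,0,0.22,0],[8.5,-10.5,0,-5,0,0.34,0],[8.5,-12,0,-4,0,0.46,0],[8.5,-13,0,-3,0,0.58,0],[8.5,-13.5,0,-1.8,0,0.7,0],[8.5,-13.5,0,-1.8,0,0.78,0]]]'; python3 - <<'E'
from h import *
R=frame([-.995,.0959,0],[0,0,-1]);goal(R,[.4536,-.1545,.25])
# where the barrel is: silhouette axis in the scene and side views + wrist
I,K,T=wrist("w6")
h=cv2.cvtColor(I,cv2.COLOR_BGR2HSV).astype(int)
K_=K;o=bot.get_obs()
def pix(P):
    c=np.linalg.inv(T)@np.r_[P,1];c=c[:3]*[1,-1,-1];q=K@c;return q[:2]/q[2]
for P in[(.4536,-.1545,.101),(.4536,-.1545,.093),(.4536,-.1545,.025),(.4736,-.1545,.06),(.4336,-.1545,.06)]:print(P,pix(np.array(P)).round(1))
u,v=pix(np.array([.4536,-.1545,.06])).astype(int)
for r in range(v-40,v+41,8):print(r,I[r,u-60:u+61:4].max(1).tolist())
print(u)
E
```

```text
time: 25.8
position: [0.4532, -0.151, 0.2483]
ee_rot: [[-0.094, -0.996, -0.001], [-0.996, 0.094, -0.002], [0.002, 0.001, -1.0]]
force: [0.4, -0.9, 0.1]
gripper_width: 0.993
finger_force: 0.0
cm [ 0.35 -0.07 -0.17] rv [ 0.001 -0.002  0.002]
(0.4536, -0.1545, 0.101) [275.  198.3]
(0.4536, -0.1545, 0.093) [275.1 195.7]
(0.4536, -0.1545, 0.025) [275.5 178. ]
(0.4736, -0.1545, 0.06) [252.8 188.3]
(0.4336, -0.1545, 0.06) [297.8 184.1]
146 [153, 163, 161, 160, 146, 162, 158, 153, 165, 167, 162, 160, 157, 158, 170, 166, 151, 156, 163, 152, 148, 157, 160, 164, 158, 159, 114, 40, 39, 41, 83]
154 [60, 153, 154, 147, 144, 156, 153, 149, 155, 161, 158, 161, 158, 159, 170, 168, 147, 152, 160, 162, 161, 168, 165, 167, 159, 163, 160, 46, 40, 40, 47]
162 [40, 80, 102, 109, 109, 104, 108, 105, 100, 130, 153, 124, 97, 65, 86, 93, 93, 80, 91, 152, 163, 164, 158, 162, 157, 152, 153, 115, 41, 38, 40]
170 [31, 29, 99, 104, 111, 105, 104, 108, 103, 101, 97, 77, 96, 115, 117, 133, 126, 121, 107, 101, 123, 160, 160, 160, 163, 165, 161, 165, 50, 39, 50]
178 [29, 29, 42, 109, 100, 102, 109, 103, 105, 102, 95, 9
[... 263 characters left out ...]
1, 99, 97, 101, 88, 55, 129, 179, 203, 204, 206, 205, 206, 205, 141, 92, 73, 105, 101, 102, 110, 160, 167, 172, 132, 45]
202 [30, 30, 30, 29, 35, 97, 103, 104, 104, 100, 52, 129, 188, 202, 203, 204, 203, 204, 205, 141, 87, 68, 98, 101, 112, 111, 154, 149, 154, 163, 54]
210 [39, 68, 31, 30, 28, 59, 102, 107, 103, 102, 99, 56, 127, 149, 194, 200, 200, 179, 133, 91, 113, 164, 163, 152, 158, 160, 159, 156, 139, 92, 48]
218 [29, 30, 30, 30, 29, 30, 92, 97, 106, 107, 100, 99, 100, 116, 101, 75, 84, 108, 148, 164, 149, 144, 98, 49, 40, 43, 41, 38, 40, 40, 43]
226 [29, 29, 31, 30, 28, 30, 35, 102, 103, 105, 104, 109, 151, 158, 136, 82, 47, 41, 42, 107, 62, 40, 38, 39, 39, 65, 41, 39, 40, 40, 40]
275
```

The lens face's bright disc is centred on (275,198), exactly where predicted, so I descend over it and grip.

```bash
python3 -m pendant '[[[8.5,0.35,-0.07,2,0,0,0],[8.5,0.35,-0.07,5,0,0,0],[8.5,0.35,-0.07,8,0,0,0],[8.5,0.35,-0.07,11,0,0,0],[8.5,0.35,-0.07,13.5,0,0,0],[8.5,0.35,-0.07,15.3,0,0,0],[8.5,0.35,-0.07,16.2,0,0,0],[7.5,0.35,-0.07,16.2,0,0,0]]]';python3 -m pendant '[[[6,0,0,0,0,0,0],[5,0,0,0,0,0,0],[4.3,0,0,0,0,0,0],[3.8,0,0,0,0,0,0],[3.4,0,0,0,0,0,0],[3,0,0,0,0,0,0],[3,0,0,0,0,0,0],[3,0,0,0,0,0,0]]]'; python3 -m pendant '[[[3,0,0,-0.5,0,0,0],[3,0,0,-2,0,0,0],[3,0,0,-4.5,0,0,0],[3,0,0,-7.5,0,0,0],[3,0,0,-10,0,0,0],[3,0,0,-12,0,0,0],[3,0,0,-13,0,0,0],[3,0,0,-13,0,0,0]]]'; python3 -c '
from h import *
goal(bot.get_obs()["ee_rot"],[.6315,-.2435,.22])'
```

```text
time: 26.85
position: [0.4537, -0.1561, 0.0865]
ee_rot: [[-0.097, -0.995, -0.001], [-0.995, 0.097, 0.001], [-0.001, 0.001, -1.0]]
force: [-0.5, -0.7, 0.9]
gripper_width: 0.88
finger_force: 0.0
time: 27.85
position: [0.4542, -0.1562, 0.0876]
ee_rot: [[-0.097, -0.995, 0.001], [-0.995, 0.097, 0.0], [-0.0, -0.001, -1.0]]
force: [-2.1, 1.4, 5.3]
gripper_width: 0.455
finger_force: 59.5
time: 28.85
position: [0.4542, -0.1561, 0.2169]
ee_rot: [[-0.097, -0.995, 0.0], [-0.995, 0.097, 0.001], [-0.001, -0.0, -1.0]]
force: [0.5, 0.8, -3.6]
gripper_width: 0.452
finger_force: 60.8
cm [  6.98 -18.5   -0.32] rv [0. 0. 0.]
```

```bash
python3 -m pendant '[[[3,1,-2.5,-0.5,0,0,0],[3,2.2,-6,-1,0,0,0],[3,3.6,-9.5,-1,0,0,0],[3,5,-13,-1,0,0,0],[3,6.2,-16,-1,0,0,0],[3,7,-18,-1,0,0,0],[3,7.1,-18.5,-1,0,0,0],[3,7.1,-18.5,-1,0,0,0]]]';python3 -m pendant '[[[3,0,0,1,0,0,0],[3,0,0,2.5,0,0,0],[3,0,0,4.5,0,0,0],[3,0,0,6.5,0,0,0],[3,0,0,8.5,0,0,0],[3,0,0,10.5,0,0,0],[3,0,0,12,0,0,0],[3,0,0,12.6,0,0,0]]]'; python3 -m pendant '[[[3,0,0,0.15,0,0,0],[3,0,0,0.3,0,0,0],[3,0,0,0.4,0,0,0],[3,0,0,0.5,0,0,0],[3,0,0,0.6,0,0,0],[3,0,0,0.7,0,0,0],[3,0,0,0.75,0,0,0],[3,0,0,0.75,0,0,0]]]'
```

```text
time: 29.85
position: [0.631, -0.2445, 0.2255]
ee_rot: [[-0.097, -0.995, -0.002], [-0.995, 0.097, 0.001], [-0.001, 0.002, -1.0]]
force: [0.5, 0.5, -3.5]
gripper_width: 0.454
finger_force: 61.3
time: 30.85
position: [0.6306, -0.2445, 0.0994]
ee_rot: [[-0.097, -0.995, -0.002], [-0.995, 0.097, 0.001], [-0.001, 0.002, -1.0]]
force: [-0.6, 1.1, -2.8]
gripper_width: 0.45
finger_force: 61.3
time: 31.85
position: [0.6314, -0.2448, 0.0934]
ee_rot: [[-0.097, -0.995, -0.0], [-0.995, 0.097, 0.001], [-0.001, 0.0, -1.0]]
force: [-0.4, 1.1, -3.9]
gripper_width: 0.453
finger_force: 61.3
```

```bash
python3 -m pendant '[[[3,0,0,0.1,0,0,0],[3,0,0,0.2,0,0,0],[3,0,0,0.25,0,0,0],[3,0,0,0.3,0,0,0],[3,0,0,0.35,0,0,0],[3,0,0,0.4,0,0,0],[3,0,0,0.4,0,0,0],[3,0,0,0.4,0,0,0]]]'
```

```text
time: 32.85
position: [0.6314, -0.2448, 0.0897]
ee_rot: [[-0.097, -0.995, 0.0], [-0.995, 0.097, 0.0], [-0.0, -0.0, -1.0]]
force: [-0.7, 0.5, -0.5]
gripper_width: 0.45
finger_force: 61.3
```

```bash
python3 -m pendant '[[[3,0,0,0.03,0,0,0],[3,0,0,0.03,0,0,0],[4.3,0,0,0,0,0,0],[5,0,0,0,0,0,0],[5.8,0,0,0,0,0,0],[5.8,0,0,0,0,0,0],[5.8,0,0,-0.5,0,0,0],[5.8,0,0,-2,0,0,0]]]'; python3 -m pendant '[[[5.8,0,0,-2,0,0,0],[5.8,0,0,-5,0,0,0],[5.8,0,0,-8,0,0,0],[5.8,0,0,-11,0,0,0],[5.8,-1,0,-13,0,0,0],[5.8,-4,0,-14,0,0,0],[5.8,-8,0,-14,0,0,0],[5.8,-10,0,-14,0,0,0]]]'; python3 - <<'E'
from h import *
S,K1,T1=fixed("scene","s7");D,K2,T2=fixed("side","d7");W,K,T=wrist("w7")
goal(bot.get_obs()["ee_rot"],[.632,.0005,.2])
def px(K,T,P):
    c=np.linalg.inv(T)@np.r_[P,1];q=K@(c[:3]*[1,-1,-1]);return q[:2]/q[2]
for nm,I,k,t in[("scene",S,K1,T1),("side",D,K2,T2),("wrist",W,K,T)]:
    for q,P in[("lens",(.631,-.243,.103)),("lidknob",(.632,0,.057)),("pot",(.631,-.243,.108))]:
        u,v=px(k,t,np.array(P));print(nm,q,round(u,1),round(v,1))
# dark knob blob of the lid in the tray
for nm,I,k,t in[("scene",S,K1,T1),("side",D,K2,T2),("wrist",W,K,T)]:
    u,v=px(k,t,np.array([.632,0,.045])).astype(int);r=22 if nm!="wrist" else 60
    m=(I[max(v-r,0):v+r,max(u-r,0):u+r].max(2)<60).astype(np.uint8);n,l,st,c=cv2.connectedComponentsWithStats(m)
    print(nm,[(st[i].tolist(),(c[i]+[max(u-r,0),max(v-r,0)]).round(1).tolist()) for i in range(1,n) if st[i,4]>40])
E
```

```text
time: 33.85
position: [0.631, -0.2447, 0.1094]
ee_rot: [[-0.097, -0.995, -0.002], [-0.995, 0.097, 0.001], [-0.001, 0.002, -1.0]]
force: [0.1, 0.6, 0.7]
gripper_width: 0.677
finger_force: 0.0
time: 34.85
position: [0.6414, -0.1437, 0.251]
ee_rot: [[-0.096, -0.995, 0.002], [-0.995, 0.096, 0.001], [-0.001, -0.002, -1.0]]
force: [0.2, -0.1, 0.0]
gripper_width: 0.685
finger_force: 0.0
cm [-14.37   2.31   5.02] rv [0. 0. 0.]
scene lens 227.5 289.5
scene lidknob 311.2 263.5
scene pot 227.4 288.0
side lens 406.3 248.8
side lidknob 336.2 209.1
side pot 406.7 246.9
wrist lens 277.5 63.3
wrist lidknob 299.3 323.7
wrist pot 277.5 62.6
scene [([0, 0, 15, 6, 49], [293.0, 245.5]), ([18, 17, 10, 14, 124], [310.4, 267.4])]
side [([0, 0, 44, 8, 172], [330.4, 193.4]), ([17, 16, 12, 14, 139], [335.3, 213.7])]
wrist [([107, 9, 13, 83, 745], [351.8, 300.0]), ([48, 42, 27, 35, 773], [299.0, 315.1])]
```

```bash
python3 - <<'E'
from h import *
V=[load(n) for n in("s7.npz","d7.npz","w7.npz")]
print("lid knob",tri([ray(k,t,p) for (I,k,t),p in zip(V,[(310.4,267.4),(335.3,213.7),(299,315.1)])]))
def px(K,T,P):
    c=(np.linalg.inv(T)@np.c_[P,np.ones(len(P))].T)[:3].T*[1,-1,-1];q=c@K.T;return (q[:,:2]/q[:,2:]).astype(np.float32)
c0=np.array([.631,-.243]);rs=np.arange(.064,.084,.0004)
for nm,(I,k,t) in zip(["scene","side","wrist"],V):
    g=cv2.GaussianBlur(cv2.cvtColor(I,cv2.COLOR_BGR2GRAY),(3,3),0).astype(np.float32);Q=[]
    view=t[:2,3]-c0;view/=np.linalg.norm(view)
    for a in np.radians(np.arange(0,360,3)):
        d=np.array([np.cos(a),np.sin(a)])
        if d@view>-.1:continue
        p=px(k,t,np.c_[c0+rs[:,None]*d,np.full(len(rs),.108)])
        if p.min()<1 or p[:,0].max()>558 or p[:,1].max()>418:continue
        v=cv2.remap(g,p[:,0],p[:,1],1).ravel();gr=v[4:]-v[:-4];i=gr.argmin()
        if gr[i]<-20:Q.append(c0+rs[i+2]*d)
    Q=np.array(Q)
    if len(Q)>8:
        for _ in range(3):
            s=np.linalg.lstsq(np.c_[2*Q,np.ones(len(Q))],(Q**2).sum(1),rcond=None)[0];r=np.sqrt(s[2]+s[:2]@s[:2]);e=abs(np.linalg.norm(Q-s[:2],axis=1)-r);Q=Q[e<=max(.0008,np.percentile(e,85))]
        # known radius fit
        from scipy.optimize import least_squares
        f=least_squares(lambda c:np.linalg.norm(Q-c,axis=1)-.073,c0)
        print(nm,len(Q),s[:2].round(4),r.round(4),"r fixed",f.x.round(4))
I,k,t=V[2]
g=I[30:100,240:320].max(2);m=(g>185).astype(np.uint8);n,l,st,c=cv2.connectedComponentsWithStats(m)
for i in range(1,n):
    if st[i,4]>60:print("bright",st[i],c[i]+[240,30],onz(k,t,c[i]+[240,30],.103))
E
```

```text
lid knob [ 6.30957403e-01 -4.26210004e-04  4.30085114e-02]
scene 33 [ 0.6308 -0.242 ] 0.0734 r fixed [ 0.6302 -0.2417]
side 48 [ 0.6309 -0.2398] 0.0719 r fixed [ 0.6297 -0.2407]
wrist 13 [ 0.6307 -0.2407] 0.0724 r fixed [ 0.6309 -0.2388]
bright [   0    0   80   70 2682] [282.53131991  61.60514541] [ 0.62741699 -0.2437617   0.103     ]
bright [  18   13   42   44 1355] [278.6804428   64.02583026] [ 0.63021508 -0.24246916  0.103     ]
```

```bash
python3 -m pendant '[[[7.5,-3,0.5,1,0,0,0],[7.5,-7,1.1,2,0,0,0],[7.5,-11,1.7,4,0,0,0],[7.5,-14.4,2.3,7,0,0,0],[7.5,-14.4,2.3,11,0,0,0],[7.5,-14.4,2.3,14.5,0,0,0],[7.5,-14.4,2.3,17,0,0,0],[7.5,-14.4,2.3,18,0,0,0]]]'; python3 -c '
from h import *
goal(bot.get_obs()["ee_rot"],[.632,.0013,.0608])'
```

```text
time: 36.0
position: [0.6316, -0.0009, 0.0681]
ee_rot: [[-0.098, -0.995, -0.002], [-0.995, 0.098, -0.0], [0.001, 0.002, -1.0]]
force: [-0.2, -0.6, 0.6]
gripper_width: 0.875
finger_force: 0.0
cm [-0.23 -0.02  0.73] rv [0. 0. 0.]
```

```bash
python3 -m pendant '[[[7.5,-0.2,0,0.3,0,0,0],[6.5,-0.2,0,0.7,0,0,0],[5,-0.2,0,0.7,0,0,0],[4,-0.2,0,0.7,0,0,0],[3.2,-0.2,0,0.7,0,0,0],[2.5,-0.2,0,0.7,0,0,0],[2,-0.2,0,0.7,0,0,0],[2,-0.2,0,0.7,0,0,0]]]'; python3 -m pendant '[[[2,0,0,0,0,0,0],[2,0,0,-0.3,0,0,0],[2,0,0,-1.5,0,0,0],[2,0,0,-3.5,0,0,0],[2,0,0,-6.5,0,0,0],[2,0,0,-9.5,0,0,0],[2,0,0,-12.5,0,0,0],[2,0,0,-14,0,0,0]]]'; python3 -c '
from h import *
goal(bot.get_obs()["ee_rot"],[.6310,-.2400,.200])'
```

```text
time: 37.0
position: [0.6327, 0.0024, 0.0632]
ee_rot: [[-0.097, -0.995, 0.001], [-0.995, 0.097, 0.001], [-0.001, -0.001, -1.0]]
force: [-1.4, 1.4, 6.0]
gripper_width: 0.326
finger_force: 59.0
time: 38.0
position: [0.6328, 0.0022, 0.2045]
ee_rot: [[-0.097, -0.995, 0.002], [-0.995, 0.097, 0.001], [-0.001, -0.002, -1.0]]
force: [0.2, 0.0, -4.2]
gripper_width: 0.326
finger_force: 59.6
cm [24.13 -2.17  0.43] rv [0. 0. 0.]
```

```bash
python3 -m pendant '[[[2,1.5,-0.1,0,0,0,0],[2,5,-0.4,0,0,0,0],[2,9.5,-0.8,0,0,0,0],[2,14,-1.2,0,0,0,0],[2,18.5,-1.6,0,0,0,0],[2,22,-2,0,0,0,0],[2,23.7,-2.2,0,0,0,0],[2,24.05,-2.2,0,0,0,0]]]'; python3 -m pendant '[[[2,24.05,0,0,0,0,0],[2,0,0,0,0,0,0],[2,0,0,0,0,0,0],[2,0,0,0,0,0,0],[2,0,0,0,0,0,0],[2,0,0,0,0,0,0],[2,0,0,0,0,0,0],[2,0,0,0,0,0,0]]]' --help 2>/dev/null | head -0; python3 -c '
from h import *
o=bot.get_obs();print(o["time"],o["position"],o["force"]);goal(o["ee_rot"],[.6312,-.2393,.158])'
```

```text
time: 39.0
position: [0.6302, -0.2403, 0.2009]
ee_rot: [[-0.099, -0.995, -0.002], [-0.995, 0.099, 0.001], [-0.001, 0.002, -1.0]]
force: [-0.7, 1.0, -4.2]
gripper_width: 0.329
finger_force: 59.7
39.0 [ 0.63023654 -0.2402812   0.20090085] [-0.74330433  1.00447795 -4.20122959]
cm [-0.1  -0.1   4.29] rv [0. 0. 0.]
```

```bash
python3 -m pendant '[[[2,-0.1,-0.1,0.7,0,0,0],[2,-0.1,-0.1,1.5,0,0,0],[2,-0.1,-0.1,2.3,0,0,0],[2,-0.1,-0.1,3,0,0,0],[2,-0.1,-0.1,3.6,0,0,0],[2,-0.1,-0.1,4,0,0,0],[2,-0.1,-0.1,4.2,0,0,0],[2,-0.1,-0.1,4.2,0,0,0]]]'; python3 -c '
from h import *
goal(bot.get_obs()["ee_rot"],[.6312,-.2393,.1535])'
```

```text
time: 40.0
position: [0.6321, -0.2384, 0.1605]
ee_rot: [[-0.097, -0.995, 0.0], [-0.995, 0.097, 0.0], [-0.0, -0.0, -1.0]]
force: [0.4, -0.1, -3.3]
gripper_width: 0.328
finger_force: 59.7
cm [0.09 0.08 0.69] rv [0. 0. 0.]
```

```bash
python3 -m pendant '[[[2,0.08,0.06,0.1,0,0,0],[2,0.08,0.06,0.2,0,0,0],[2,0.08,0.06,0.3,0,0,0],[2,0.08,0.06,0.4,0,0,0],[2,0.08,0.06,0.5,0,0,0],[2,0.08,0.06,0.6,0,0,0],[2,0.08,0.06,0.65,0,0,0],[2,0.08,0.06,0.65,0,0,0]]]'
```

```text
time: 41.0
position: [0.6314, -0.2391, 0.1539]
ee_rot: [[-0.097, -0.995, -0.0], [-0.995, 0.097, 0.001], [-0.001, 0.0, -1.0]]
force: [-0.8, -0.7, -3.8]
gripper_width: 0.329
finger_force: 59.7
```

Already 2 mm inside the rim without contact; lowering on.

```bash
python3 -m pendant '[[[2,0,0,0.07,0,0,0],[2,0,0,0.14,0,0,0],[2,0,0,0.2,0,0,0],[2,0,0,0.26,0,0,0],[2,0,0,0.32,0,0,0],[2,0,0,0.36,0,0,0],[2,0,0,0.38,0,0,0],[2,0,0,0.38,0,0,0]]]'
```

```text
time: 42.0
position: [0.6314, -0.2391, 0.1504]
ee_rot: [[-0.097, -0.995, 0.0], [-0.995, 0.097, 0.0], [-0.001, -0.0, -1.0]]
force: [-1.2, 1.6, -2.6]
gripper_width: 0.323
finger_force: 59.7
```

```bash
python3 -m pendant '[[[2,0,0,0.03,0,0,0],[2,0,0,0.06,0,0,0],[2,0,0,0.08,0,0,0],[2,0,0,0.08,0,0,0],[2,0,0,0.08,0,0,0],[2,0,0,0.08,0,0,0],[2,0,0,0.08,0,0,0],[2,0,0,0.08,0,0,0]]]'
```

```text
time: 43.0
position: [0.6315, -0.2391, 0.1503]
ee_rot: [[-0.097, -0.995, 0.001], [-0.995, 0.097, 0.0], [-0.0, -0.001, -1.0]]
force: [-3.6, 3.1, 5.1]
gripper_width: 0.325
finger_force: 60.4
```

Seated at the expected height. Now I release, retreat and check numerically.

```bash
python3 -m pendant '[[[3.4,0,0,-0.03,0,0,0],[4.5,0,0,-0.05,0,0,0],[6,0,0,-0.05,0,0,0],[7.5,0,0,-0.05,0,0,0],[7.5,0,0,-0.05,0,0,0],[7.5,0,0,-2,0,0,0],[7.5,0,0,-6,0,0,0],[7.5,0,0,-10,0,0,0]]]'; python3 -m pendant '[[[7.5,-2,0,-1,0,0,0],[7.5,-5,0,-2,0,0,0],[7.5,-8,0,-3,0,0,0],[7.5,-11,0,-3,0,0,0],[7.5,-13,0,-3,0,0,0],[7.5,-14,0,-3,0,0,0],[7.5,-14,0,-3,0,0,0],[7.5,-14,0,-3,0,0,0]]]'; python3 - <<'E'
from h import *
V={n:(load(f"{n}0.npz"),fixed(n,n+"9")) for n in("scene","side")}
w=wrist("w9")
kn=[];
for n,box in[("scene",(213,263,244,293)),("side",(393,224,424,252))]:
    for j in(0,1):
        I,K,T=V[n][j];x0,y0,x1,y1=box;m=(I[y0:y1,x0:x1].max(2)<70).astype(np.uint8)
        _,_,st,c=cv2.connectedComponentsWithStats(m);i=1+st[1:,4].argmax();print(n,j,st[i].tolist(),(c[i]+[x0,y0]).round(2));kn.append((j,ray(K,T,c[i]+[x0,y0])))
for j in(0,1):print("knob",tri([r for a,r in kn if a==j]).round(4))
# difference of pot/lid region before/after: silhouettes of bright pot+lid
for n,box in[("scene",(185,255,270,340)),("side",(355,215,455,305))]:
    x0,y0,x1,y1=box;a,b=[cv2.GaussianBlur(V[n][j][0][y0:y1,x0:x1],(3,3),0).max(2)>110 for j in(0,1)]
    print(n,"bright",a.sum(),b.sum(),"xor",(a^b).sum(),"bbox",[[np.where(q.any(k))[0][[0,-1]].tolist() for k in(0,1)] for q in(a,b)])
E
```

```text
time: 44.0
position: [0.6312, -0.2391, 0.2503]
ee_rot: [[-0.097, -0.995, -0.0], [-0.995, 0.097, 0.0], [-0.0, 0.0, -1.0]]
force: [0.5, 0.0, -0.4]
gripper_width: 0.882
finger_force: 0.0
time: 45.0
position: [0.6448, -0.1006, 0.2793]
ee_rot: [[-0.098, -0.995, -0.0], [-0.995, 0.098, 0.0], [-0.0, 0.0, -1.0]]
force: [0.5, -0.9, 0.2]
gripper_width: 0.881
finger_force: 0.0
scene 0 [8, 11, 12, 16, 166] [226.78 281.34]
scene 1 [8, 11, 12, 16, 162] [226.67 281.05]
side 0 [7, 6, 16, 18, 230] [407.93 238.27]
side 1 [7, 6, 16, 18, 233] [407.6  238.24]
knob [ 0.6305 -0.2424  0.1293]
knob [ 0.6298 -0.2422  0.1296]
scene bright 4390 4395 xor 29 bbox [[[9, 84], [0, 84]], [[9, 84], [0, 84]]]
side bright 5643 5572 xor 95 bbox [[[0, 99], [0, 89]], [[0, 99], [0, 89]]]
```

The lid is back within 1 mm of its original pose and height, with matching silhouettes, so I hand in.

```bash
python3 -c '
from station import bot
print(bot.hand_in())'
```

```text
the job is handed in; nothing more can be done
None
```

The job is handed in at about 45 s: the objective stands upright, lens up, about 2 mm from the pot's centre, and the lid is back on, its knob within 1 mm of where it started by camera measurement; two slips were that I viewed 11 pictures (limit 10) and typed one stray move with nonsense rows that did not run.

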